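# Load the sealing tape and crack the stuck damp-box lid

### The arm

A 7-joint arm with a two-finger parallel gripper is mounted at the origin on the work surface. World frame = base frame: x ahead of the robot, y to its left, z up, the work surface at z = 0. Lengths are in m, angles in rad, forces in N, time in s.
With the tool pointing down it reaches from about 0.4 to 0.85 m from the base axis. Payload 10.4 kg.
Tool frame: the origin (TCP) lies at the very end of the fingers, on their centre line; the grasp point (between the pads) lies 19 mm behind it; z points along the fingers, y is the line along which they close (so a half turn about z gives the same grasp; the last joint's range is limited). The gripper opens to 85 mm and grips with 20 to 120 N. Pads are 22 mm wide; open, the fingers measure 114 mm over their backs; the gripper's body (76 mm by 85 mm) begins 54 mm behind the grasp point. The pads swing forward as they close: fully open they stand 13 mm farther back than shut.
Start: joints at [-1.22, 0.332, -0.065, 1.46, 0.022, 1.35, -0.088], TCP at [0.228, 0.582, 0.231] pointing down, gripper open.
Joint ranges: [-2.6, 2.6], [-0.5, 2.12], [-1.47, 1.34], [0.16, 2.42], [-1.27, 4.41], [0.06, 2.06], [-2.6, 2.6]. Speed limits (rad/s): [2.22, 2.22, 2.79, 2.79, 3.14, 3.14, 3.14].

### API

Orientations are given as a unit quaternion [x, y, z, w].
In Python, from workcell import manip gives the robot as it stands.
- The arm moves only by the tool jog_arm, called by a JSON object that holds its "fn" and its "kwargs". Schema: {"type":"object","properties":{"increments":{"type":"array","items":{"type":"number"},"minItems":7,"maxItems":140},"force":{"type":"number"},"only":{"type":"string"},"quiet":{"type":"boolean"},"lines":{"type":"string"}},"required":["increments"],"additionalProperties":false}. increments is one flat list of numbers that holds 1 to 20 rows one after another, with no inner brackets; each row has 7 numbers: a rotation vector rx, ry, rz in rad, then dx, dy, dz in m, then the opening from 0.0 (shut) to 1.0 (fully open); each row is the pose to reach, as a shift and turn from the pose commanded when the call began, along the tool's axes at that moment; what a row does not reach only later rows make up. A row lasts 1/8 s, in which the tool goes at most 0.0625 m and 0.188 rad, less where a joint would pass 70% of its speed; a pose out of reach is approached as far as the arm can. The fingers move at their own pace and stop on an object; force is the grip in N (left out, the last holds). Time passes only in rows, so rows that do not move let the fingers close. The tool returns the time, the measured TCP pose, the force, the opening and the grip force at its end. only (a regular expression) keeps the lines of the reply that match it, lines (a string "A,B") keeps lines A to B, and quiet returns only ok. Input that does not fit is refused with a message, and nothing moves.
- manip.get_obs(): the state, without advancing time (a new reading comes with each control period).
- manip.camera(name): name is "scene" or "top"; returns the picture (480x640x3 uint8, blue, green, red); there is no depth.
- manip.calibration(name): a dict with "fx", "fy", "cx", "cy" (pixels), "world_from_camera" (4x4, takes a point from camera to world coordinates). Camera axes: x right, y up, looking along -z (the intrinsics and any distortion apply to the point x, -y, -z); pixel columns grow to the right and rows downward; lengths in m; the calibration is good to about 2 mm. A picture is of the moment at which its call begins. calibration takes no time and is no camera call.
- manip.hand_in(): hands the job in; it is judged then, once.
Trained networks look in the newest picture that a camera, given by its name, has taken for a name from the list of things; names that differ only in an ending like _2 or _b are one class to them, and where a whole thing is asked for, a point or a joint stands for the part that bears it (a point fixed in the world has none). Each returns a list of dicts, best first, with "confidence" (0 to 1); they miss things now and then, are a little off and sometimes report something else, mostly with a low value. They report only what shows in the picture. A call takes as long as a camera call.
- manip.outline_of(camera, thing): "mask" (480x640 bool, what is visible of it) and "bbox" ([left, top, right, bottom] in pixels, round what is visible of it).
The state is a dict: "clock": time; "joint_pos": joint angles; "joint_velocities": joint speeds; "tau": joint torques, N m; "position": TCP position; "ee_rot": TCP orientation; "ft_force": force on the tool from outside, world axes, zero at the start; "torque": the same for the moment, N m; "grip_width": opening from 0.0 (shut) to 1.0 (fully open); "grasp_force": force on a finger pad.
Only numpy, scipy, OpenCV 4.12 (cv2) and the standard library are available. Lean on these libraries where they do the work, as an engineer would, in place of code of your own. Each camera call takes 0.05 s, during which the arm holds its last target. There are 200 camera calls.

### The job

We are renewing the sticky seal of the white damp box: first put the green roll of sealing tape on the upright spindle, pushed fully down onto its wooden base, and let go of it. Then pull the blue lid straight up by its orange handle to break it free from the seal without letting it fly up, and keep holding it still and level about 3 cm above the box rim, over the box, so that the potter can reach the seal: finish while holding the lid there, clear of the box. Leave the tool can, the glaze jar and the cup where they stand.

Things in the scene. Friction and masses are not known exactly. Their poses are not given: they have to be found in the camera images.
- tape_roll: Loose roll of sealing tape, green with a brown cardboard core, rigid, about 90 g: a ring of outer diameter 58 mm, height 40 mm, bore 24 mm right through, standing with its axis upright on the table. Origin: centre of its underside; z up along the bore.
- stand: Fixed spindle stand: round wooden base, diameter 90 mm, 12 mm thick, with an upright steel spindle of diameter 18 mm rising from its centre to 72 mm above the table (the top 10 mm taper to 8 mm). Origin: centre of the base's underside, on the table, on the spindle's axis.
- seat (a point): Centre of the top face of the stand's wooden base, 12 mm above the table, on the spindle's axis, z up. The roll is fully home when its underside lies here.
- damp_box: Fixed white plastic airtight box, 170 x 170 mm, 120 mm high, open top closed by the blue lid. Origin: centre of its underside, on the table; x and y along its sides, z up.
- lid: Loose blue lift-off lid, about 0.32 kg: a 182 x 182 x 10 mm slab lying on the box rim, with a plug 16 mm deep below it that sits in the box, 12 to 14 mm from its walls. Origin: centre of the slab's underside, 120 mm above the table (level with the rim) when shut; its rise is the opening. Axes as the box's, z up.
- handle (a point): Middle of the orange bar handle over the centre of the lid: a bar 12 mm wide (along the lid's x), 14 mm high and 104 mm long (along the lid's y), on a 12 mm thick upright leg at each end (80 mm clear between them). Its middle is 50 mm above the lid's underside: 170 mm above the table when shut, with 33 mm free under the bar. Axes as the lid's.
- seal (a point): Centre of the box's mouth at rim height, 120 mm above the table. Two rubber seal strips just inside the walls grip a bead on the lid's plug: a straight upward pull at the handle meets a force that rises to a peak of 14 to 19 N (lid weight included) after 3 to 6 mm of lift, then falls away, by 11 mm, to the weight of the lid, 2 to 4.5 N. Above 17 mm the lid is clear of the box.
- tool_can: Bystander: loose blue can with a white band, diameter 70 mm, 100 mm high, with tool handles sticking up to 185 mm. Origin: centre of its underside.
- glaze_jar: Bystander: loose blue glaze jar with a white cap, diameter 72 mm, 85 mm high. Origin: centre of its underside.
- cup: Bystander: loose terracotta cup, rim diameter 76 mm, 80 mm high. Origin: centre of its underside.

How it is judged:
By the outcome, as a careful person would: the job done as asked, in the order asked, and still so for the second after the job is handed in, while the arm keeps its last pose, push and grip.
It also fails if it takes over 51 s, if anything falls off the work surface, if the arm or the gripper's body presses on something with over 40 N, if the wrist force passes 120 N, or if a joint passes its speed limit or range.

## Working session

There is one attempt and no reset: what is moved stays moved. The work goes in short steps, Python scripts to look and compute and a tool call to move; the robot and the scene stay as the last step left them, time stands still between calls to the robot, and variables do not carry over. Pictures are saved under pics/ and viewed, at most 10 in all, crops included, and the job is handed in when it is done.

```bash
mkdir -p pics
```

Create h.py:
```python
import numpy as np,cv2
from workcell import manip
def ray(cam,u,v):
    c=manip.calibration(cam);T=np.array(c["world_from_camera"])
    d=T[:3,:3]@np.array([(u-c["cx"])/c["fx"],-(v-c["cy"])/c["fy"],-1]);return T[:3,3],d
def at(cam,u,v,z):
    o,d=ray(cam,u,v);return o+d*(z-o[2])/d[2]
def proj(cam,p):
    c=manip.calibration(cam);T=np.linalg.inv(np.array(c["world_from_camera"]))
    q=T[:3,:3]@np.array(p)+T[:3,3];return c["cx"]+c["fx"]*q[0]/-q[2],c["cy"]-c["fy"]*q[1]/-q[2]
```

Run:
```python
from h import *
print({k:v for k,v in manip.calibration("top").items()})
print({k:v for k,v in manip.calibration("scene").items()})
o=manip.get_obs();print(o)
im=[]
for c in("top","scene"):
    a=manip.camera(c);cv2.imwrite(f"pics/{c}0.png",a)
    for t in("tape_roll","stand","damp_box","lid","handle","tool_can","glaze_jar","cup"):
        r=manip.outline_of(c,t)
        for x in r[:2]:
            m=x["mask"];ys,xs=np.nonzero(m);print(c,t,round(x["confidence"],2),x["bbox"],xs.mean().round(1) if len(xs) else 0,ys.mean().round(1) if len(ys) else 0,cv2.minAreaRect(np.stack([xs,ys],1).astype(np.float32)))
```

```text
{'fx': 460.0809417184709, 'fy': 460.0809417184709, 'cx': 322.4153447387639, 'cy': 236.93741867811514, 'world_from_camera': array([[ 0.01799683,  0.98526739, -0.17007139,  0.41080898],
       [-0.99982549,  0.01858672,  0.00187685,  0.12668201],
       [ 0.00501027,  0.17000793,  0.98542996,  1.14556737],
       [ 0.        ,  0.        ,  0.        ,  1.        ]])}
{'fx': 566.1855496228839, 'fy': 566.1855496228839, 'cx': 319.7429220377852, 'cy': 241.4578819704004, 'world_from_camera': array([[-0.86209426, -0.29956505,  0.40872273,  1.03980347],
       [ 0.50673555, -0.50397266,  0.69945024,  0.87049613],
       [-0.00354577,  0.81010637,  0.5862722 ,  0.73206836],
       [ 0.        ,  0.        ,  0.        ,  1.        ]])}
{'clock': 0.0, 'joint_pos': array([-1.21960097,  0.33288222, -0.0646874 ,  1.46093835,  0.02160883,
        1.34984809, -0.08849752]), 'joint_velocities': array([-0.00065897, -0.00023581,  0.00186773, -0.00128981,  0.00062251,
        0.00064465,  0.00067408]), 'tau': array([ 7.32838515e-06, -6.25448227e+01,  4.93569416e-02, -3.91606522e+01,
        1.63526827e
[... 2525 characters left out ...]
08.7, 180.9] 265.1 159.8 ((265.46112060546875, 154.37744140625), (50.96306228637695, 82.83837127685547), 86.42366790771484)
scene tool_can 0.74 [240.9, 202.6, 279.2, 294.3] 259.9 255.7 ((259.2862243652344, 247.86553955078125), (93.13312530517578, 36.75998306274414), 86.633544921875)
scene glaze_jar 0.71 [295.8, 311.9, 341.6, 373.8] 315.3 341.7 ((315.5, 341.5), (63.0, 43.0), 90.0)
scene glaze_jar 0.39 [402.8, 284.9, 447.1, 333.1] 426.6 310.8 ((426.2626037597656, 311.7516174316406), (42.51357650756836, 43.01712417602539), 52.30575942993164)
scene cup 0.89 [437.7, 322.0, 491.4, 382.9] 461.2 349.7 ((462.8404235839844, 351.1920166015625), (47.34086608886719, 62.32215118408203), 2.862405300140381)
```

View pics/top0.png

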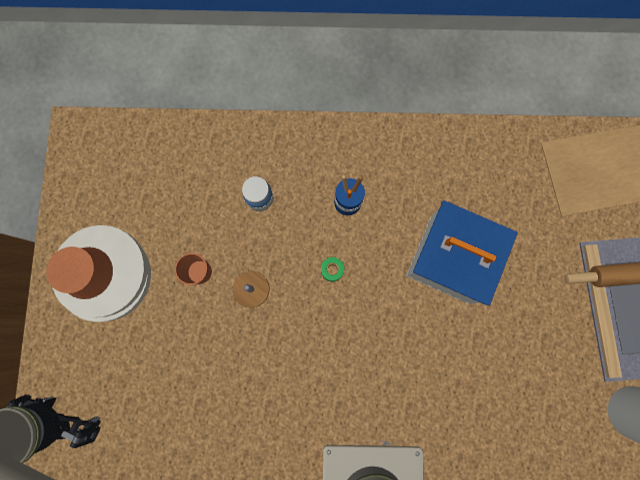

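View pics/scene0.png

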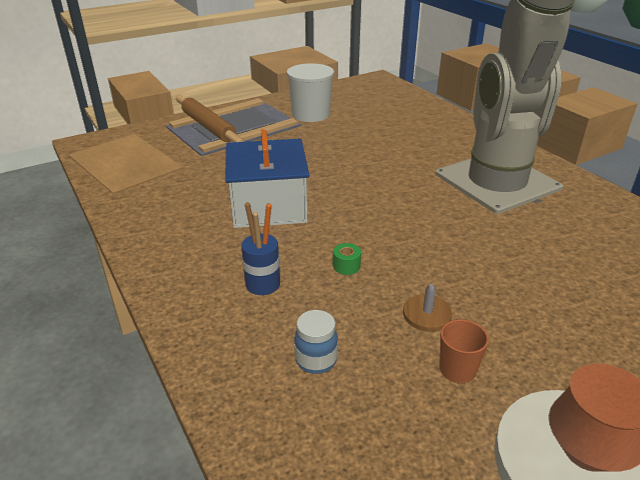

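The top view shows the roll at (332,268), the spindle at (249,288) on its base at (251,289), and the handle running from (445,240) to (494,258). The cup at (192,268) stands left of the stand. The scene view agrees: roll (347,258), spindle (430,298), lid (266,160).

Create fit.py:
```python
from h import *
from scipy.optimize import least_squares
def bb(m):
    ys,xs=np.nonzero(m);return np.array([xs.min()-.0,ys.min(),xs.max()+1,ys.max()+1])-.0
def largest(m):
    n,l,s,_=cv2.connectedComponentsWithStats(m.astype(np.uint8));return l==1+s[1:,4].argmax()
t=np.linspace(0,2*np.pi,72)
def cyl(x,y,r,z0,z1): return np.array([(x+r*np.cos(a),y+r*np.sin(a),z) for a in t for z in(z0,z1)])
def pb(cam,P):
    q=np.array([proj(cam,p) for p in P])+.5;return np.r_[q.min(0),q.max(0)]
def fitcyl(obs,r,z0,z1,x0):
    f=lambda p:np.concatenate([pb(c,cyl(p[0],p[1],r,z0,z1))-b for c,b in obs.items()])
    s=least_squares(f,x0);return s.x.round(4),s.fun.round(1)
def hsvmask(im,lo,hi): return largest(cv2.inRange(cv2.cvtColor(im,cv2.COLOR_BGR2HSV),np.array(lo),np.array(hi))>0)
```

Run:
```python
from fit import *
I={c:cv2.imread(f"pics/{c}0.png") for c in("top","scene")}
g={c:bb(hsvmask(I[c],(50,120,40),(80,255,255))) for c in I}
print("roll",g,fitcyl(g,.029,0,.04,(.4,.1)),[fitcyl({c:g[c]},.029,0,.04,(.4,.1)) for c in g])
s={"top":(229.8,269.9,269.0,307.7)}
for c in I: manip.camera(c)
s={c:bb(largest(manip.outline_of(c,"stand")[0]["mask"])) for c in I}
print("stand",s,fitcyl({"top":s["top"]},.045,0,.012,(.4,.3)))
print("base scene lower edges:",pb("scene",cyl(*fitcyl({"top":s["top"]},.045,0,.012,(.4,.3))[0],.045,0,.012)))
for nm,r,h,z in(("tool_can",.035,.1,0),("glaze_jar",.036,.085,0),("cup",.038,.08,0)):
    b={c:bb(largest(manip.outline_of(c,nm)[0]["mask"])) for c in (I if nm!="tool_can" else ["scene"])}
    if nm=="tool_can": r,h=.035,.1; b={"scene":np.array(b["scene"])}
    print(nm,fitcyl(b,r,0,h,(.5,.2)))
# handle + lid
for c in I:
    m=hsvmask(I[c],(8,200,150),(16,255,255)); ys,xs=np.nonzero(m)
    rr=cv2.minAreaRect(np.stack([xs,ys],1).astype(np.float32));print(c,"handle",rr,m.sum(),at(c,*rr[0],.175))
    m=hsvmask(I[c],(105,150,50),(118,255,255)); cs,_=cv2.findContours(m.astype(np.uint8),0,2);h=cv2.convexHull(max(cs,key=cv2.contourArea))
    q=cv2.approxPolyDP(h,6,True)[:,0];print(c,q.tolist());
    P=[at(c,*p,.13) for p in q];print(np.round(P,3).tolist(),np.mean(P,0))
cv2.imwrite("pics/crop.png",np.hstack([cv2.resize(I["top"][190:310,400:530],(400,369)),cv2.resize(I["scene"][270:340,390:466],(400,369))]))
```

```text
Traceback (most recent call last):
  File "fit.py", line 13, in fitcyl
    s=least_squares(f,x0);return s.x.round(4),s.fun.round(1)
  File "fit.py", line 12, in <lambda>
    f=lambda p:np.concatenate([pb(c,cyl(p[0],p[1],r,z0,z1))-b for c,b in obs.items()])
                               ~~^^^^^^^^^^^^^^^^^^^^^^^^^^
  File "fit.py", line 10, in pb
    q=np.array([proj(cam,p) for p in P])+.5;return np.r_[q.min(0),q.max(0)]
                ~~~~^^^^^^^
  File "h.py", line 9, in proj
    c=manip.calibration(cam);T=np.linalg.inv(np.array(c["world_from_camera"]))
ValueError: time passes only in moves, steps and waits
```

Create h.py:
```python
import numpy as np,cv2,functools
from workcell import manip
@functools.cache
def cal(cam):
    c=manip.calibration(cam);T=np.array(c["world_from_camera"]);return c,T,np.linalg.inv(T)
def at(cam,u,v,z):
    c,T,_=cal(cam);d=T[:3,:3]@np.array([(u-c["cx"])/c["fx"],-(v-c["cy"])/c["fy"],-1]);o=T[:3,3];return o+d*(z-o[2])/d[2]
def proj(cam,p):
    c,_,T=cal(cam);q=T[:3,:3]@np.array(p)+T[:3,3];return c["cx"]+c["fx"]*q[0]/-q[2],c["cy"]-c["fy"]*q[1]/-q[2]
```

Run:
```python
from fit import *
I={c:cv2.imread(f"pics/{c}0.png") for c in("top","scene")}
cv2.imwrite("pics/crop.png",np.hstack([cv2.resize(I["top"][190:310,400:530],(400,369)),cv2.resize(I["scene"][270:340,390:466],(400,369))]))
g={c:bb(hsvmask(I[c],(50,120,40),(80,255,255))) for c in I}
print("roll",g,fitcyl(g,.029,0,.04,(.4,.1)),[fitcyl({c:g[c]},.029,0,.04,(.4,.1)) for c in g])
for c in I: manip.camera(c)
s={c:bb(largest(manip.outline_of(c,"stand")[0]["mask"])) for c in I}
f=fitcyl({"top":s["top"]},.045,0,.012,(.4,.3))
print("stand",s,f,"scene pred:",pb("scene",cyl(*f[0],.045,0,.012)),"tips",proj("top",(*f[0],.072)),proj("scene",(*f[0],.072)))
for nm,r,h in(("tool_can",.035,.1),("glaze_jar",.036,.085),("cup",.038,.08)):
    b={c:bb(largest(manip.outline_of(c,nm)[0]["mask"])) for c in (I if nm!="tool_can" else ["top"])}
    print(nm,fitcyl(b,r,0,h,(.5,.2)))
for c in I:
    m=hsvmask(I[c],(8,200,150),(16,255,255)); ys,xs=np.nonzero(m)
    rr=cv2.minAreaRect(np.stack([xs,ys],1).astype(np.float32));print(c,"handle",rr,m.sum(),at(c,*rr[0],.175))
    m=hsvmask(I[c],(105,150,50),(118,255,255)); cs,_=cv2.findContours(m.astype(np.uint8),0,2);h=cv2.convexHull(max(cs,key=cv2.contourArea))
    q=cv2.approxPolyDP(h,6,True)[:,0];print(c,q.tolist());
    P=[at(c,*p,.13) for p in q];print(np.round(P,3).tolist(),np.mean(P,0))
```

```text
roll {'top': array([321., 257., 344., 281.]), 'scene': array([333., 243., 361., 275.])} (array([0.5264, 0.1001]), array([-0.5, -0.6,  0.5,  0.7, -0.4, -0.3,  0.3,  0.3])) [(array([0.5265, 0.1001]), array([-0.5, -0.6,  0.5,  0.6])), (array([0.5263, 0.1   ]), array([-0.3, -0.3,  0.3,  0.3]))]Traceback (most recent call last):
  File "<stdin>", line 7, in <module>
IndexError: list index out of range
```

View pics/crop.png

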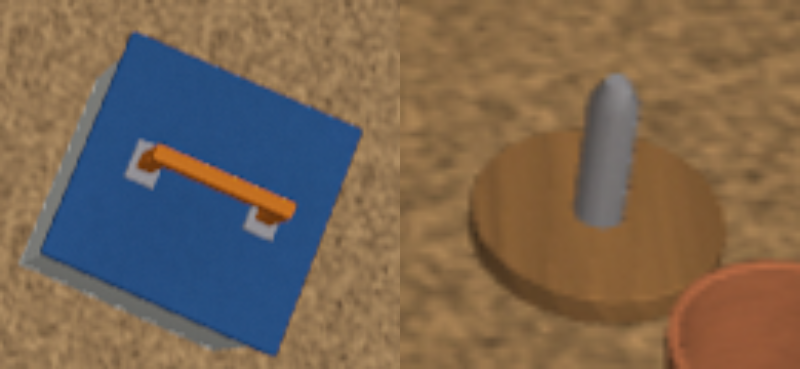

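The left crop shows the lid with its handle bar running from about (450,239) to (496,258) in the full top picture. The right crop shows the spindle tip at scene pixel (431,285) and the base spanning roughly columns 404 to 451.

Run:
```python
from fit import *
I={c:cv2.imread(f"pics/{c}0.png") for c in("top","scene")}
for c in I: manip.camera(c)
S={}
for c in I:
    for k in range(3):
        r=[x for x in manip.outline_of(c,"stand") if x["confidence"]>.5]
        if r: S[c]=bb(largest(r[0]["mask"]));break
f=fitcyl({"top":S.get("top",(232,270,269,308))},.045,0,.012,(.4,.3))
print("stand",S,f)
print("scene pred:",pb("scene",cyl(*f[0],.045,0,.012)),"tips",proj("top",(*f[0],.072)),proj("scene",(*f[0],.072)),proj("scene",(*f[0],.012)))
# spindle pixels: low saturation
for c,(x0,x1,y0,y1) in {"top":(232,269,270,308),"scene":(404,452,280,325)}.items():
    h=cv2.cvtColor(I[c][y0:y1,x0:x1],cv2.COLOR_BGR2HSV);m=largest(h[...,1]<70);ys,xs=np.nonzero(m);b=bb(m)+[x0,y0,x0,y0];print(c,"spindle",b,m.sum())
    P=lambda p:np.vstack([cyl(p[0],p[1],.009,.012,.062),cyl(p[0],p[1],.004,.07,.072)])
    s=least_squares(lambda p:pb(c,P(p))-b,f[0]);print(s.x.round(4),s.fun.round(1))
for nm,g,r,h in(("tool_can",(333,177,363,216),.035,.1),("glaze_jar",(240.6,177,271,212),.036,.085),("cup",(175,252.4,211.6,285),.038,.08)):
    print(nm,fitcyl({"top":np.array(g)},r,0,h,(.5,.2)))
for c in I:
    m=hsvmask(I[c],(8,200,150),(16,255,255)); ys,xs=np.nonzero(m)
    rr=cv2.minAreaRect(np.stack([xs,ys],1).astype(np.float32));print(c,"handle",rr,m.sum(),at(c,*rr[0],.175))
    m=hsvmask(I[c],(105,150,50),(118,255,255)); cs,_=cv2.findContours(m.astype(np.uint8),0,2);h=cv2.convexHull(max(cs,key=cv2.contourArea))
    q=cv2.approxPolyDP(h,6,True)[:,0];P=[at(c,*p,.13) for p in q];print(c,q.tolist(),np.round(P,3).tolist(),np.mean(P,0))
e=[at("top",450.4,239.4,.177),at("top",495.9,257.6,.177)];print(e,np.mean(e,0),np.linalg.norm(e[0]-e[1]))
```

```text
stand {'top': array([232., 270., 270., 308.]), 'scene': array([403., 284., 452., 331.])} (array([0.4753, 0.2991]), array([ 0.4,  0.5, -0.4, -0.5]))
scene pred: [402.74540037 293.88704238 452.27665203 331.80126259] tips (np.float64(246.37622583766236), np.float64(286.78281137265606)) (np.float64(430.74018518682965), np.float64(284.6727807495204)) (np.float64(427.1450664501886), np.float64(309.3749067293835))
top spindle [244. 284. 254. 292.] 59
[0.4756 0.2992] [-0.3 -0.4  0.4  0.4]
scene spindle [423. 284. 436. 313.] 249
[0.4749 0.2994] [ 0.  -0.2 -0.   0.2]
tool_can (array([0.7012, 0.0665]), array([-0.5,  0.4,  0.4, -0.4]))
glaze_jar (array([0.7042, 0.2905]), array([-1.7, -1.1,  1.8,  1.1]))
cup (array([0.5181, 0.4331]), array([-2. , -1.1,  2.1,  1.2]))
top handle ((472.230712890625, 248.6134796142578), (48.43980407714844, 4.957878112792969), 23.702646255493164) 226 [ 0.55905629 -0.19541523  0.175     ]
top [[639, 17], [0, 0], [639, 0]] [[1.148, -0.641, 0.13], [1.16, 0.925, 0.13], [1.194, -0.646, 0.13]] [ 1.16719249 -0.12070511  0.13      ]
scene handle ((265.0235900878906, 147.99774169921875), (36.40669250488281, 4.313814163208008), 84.5596694946289) 145 [ 0.57802338 -0.15396357  0.175     ]
scene [[227, 143], [302, 146], [308, 175], [227, 180]] [[0.607, -0.307, 0.13], [0.461, -0.201, 0.13], [0.518, -0.072, 0.13], [0.677, -0.142, 0.13]] [ 0.5656645  -0.18073438  0.13      ]
[array([ 0.57778937, -0.14876642,  0.177     ]), array([ 0.54039264, -0.24437665,  0.177     ])] [ 0.559091   -0.19657154  0.177     ] 0.1026636810518314
```

Create go.py:
```python
import sys;from h import *;from scipy.spatial.transform import Rotation as R
o=manip.get_obs();r=R.from_quat(o["ee_rot"]);t=np.array(list(map(float,sys.argv[1:4])))
print(o["clock"],"dxyz",(r.inv().apply(t-o["position"])).round(4),"axes\n",r.as_matrix().round(4))
```

```text
(no output)
```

{"fn": "jog_arm", "kwargs": {"increments": [0,0,0,-0.453,-0.339,0.04,1,0,0,0,-0.453,-0.339,0.04,1,0,0,0,-0.453,-0.339,0.04,1,0,0,0,-0.453,-0.339,0.04,1,0,0,0,-0.453,-0.339,0.04,1,0,0,0,-0.453,-0.339,0.13,1,0,0,0,-0.453,-0.339,0.13,1,0,0,0,-0.453,-0.339,0.13,1,0,0,0,-0.453,-0.339,0.13,1,0,0,0,-0.453,-0.339,0.13,1,0,0,0,-0.453,-0.339,0.13,1,0,0,0,-0.453,-0.339,0.13,1,0,0,0,-0.453,-0.339,0.13,1], "force": 40}}

```text
clock: 2.92
position: [0.526, 0.1023, 0.1018]
ee_rot: [0.185, 0.983, 0.0, 0.0]
ft_force: [-0.4, -0.6, 0.4]
grip_width: 1.003
grasp_force: 0.0
```

```bash
python3 go.py 0.5264 0.1001 0.004
```

```text
2.925 dxyz [-0.0012 -0.002   0.0978] axes
 [[-9.317e-01  3.633e-01  7.000e-04]
 [ 3.633e-01  9.317e-01  9.000e-04]
 [-3.000e-04  1.100e-03 -1.000e+00]]
```

{"fn": "jog_arm", "kwargs": {"increments": [0,0,0,-0.001,-0.001,0.05,1,0,0,0,-0.001,-0.001,0.08,1,0,0,0,-0.001,-0.001,0.0975,1,0,0,0,-0.001,-0.001,0.0975,1,0,0,0,-0.001,-0.001,0.0975,0.4,0,0,0,-0.001,-0.001,0.0975,0.4,0,0,0,-0.001,-0.001,0.0975,0.4,0,0,0,-0.001,-0.001,0.0975,0.4,0,0,0,-0.001,-0.001,0.0975,0.4,0,0,0,-0.001,-0.001,0.0975,0.4], "force": 40}}

```text
clock: 4.18
position: [0.5278, 0.1, 0.0055]
ee_rot: [0.186, 0.983, 0.001, 0.001]
ft_force: [-2.7, -0.2, 7.1]
grip_width: 0.676
grasp_force: 41.8
```

```bash
python3 go.py 0.4753 0.2992 0.1
```

```text
4.175 dxyz [ 0.1214  0.1665 -0.0944] axes
 [[-0.931   0.3651  0.0023]
 [ 0.3651  0.931   0.0012]
 [-0.0017  0.0019 -1.    ]]
```

{"fn": "jog_arm", "kwargs": {"increments": [0,0,0,0,0,-0.05,0.4,0,0,0,0,0,-0.095,0.4,0,0,0,0.06,0.083,-0.1,0.4,0,0,0,0.12,0.166,-0.1,0.4,0,0,0,0.12,0.166,-0.1,0.4,0,0,0,0.12,0.166,-0.1,0.4,0,0,0,0.12,0.166,-0.1,0.4,0,0,0,0.12,0.166,-0.1,0.4,0,0,0,0.12,0.166,-0.1,0.4]}}

```text
clock: 5.3
position: [0.4765, 0.296, 0.104]
ee_rot: [0.187, 0.982, -0.0, 0.0]
ft_force: [-0.5, -0.4, -1.5]
grip_width: 0.677
grasp_force: 43.8
```

Run:
```python
from fit import *
I={c:manip.camera(c) for c in("top","scene")}
p=manip.get_obs()["position"];print(p)
for c in I:
    cv2.imwrite(f"pics/{c}1.png",I[c])
    print(c,bb(hsvmask(I[c],(50,120,40),(80,255,255))),pb(c,cyl(p[0],p[1],.029,p[2]-.004,p[2]+.036)),pb(c,cyl(.4753,.2992,.029,p[2]-.004,p[2]+.036)))
cv2.imwrite("pics/crop1.png",np.hstack([cv2.resize(I["top"][225:325,190:310],(400,333)),cv2.resize(I["scene"][220:340,360:504],(400,333))]))
```

```text
[0.47616585 0.29671216 0.1038878 ]
top [254. 278. 257. 281.] [229.73685595 271.64179299 258.82615789 299.05359122] [228.5728782  272.01573804 257.71108645 299.42088734]
scene [417. 246. 440. 283.] [415.22099803 244.61937034 451.3966659  283.09043407] [416.48258406 245.18553109 452.75244136 283.72477975]
```

View pics/crop1.png

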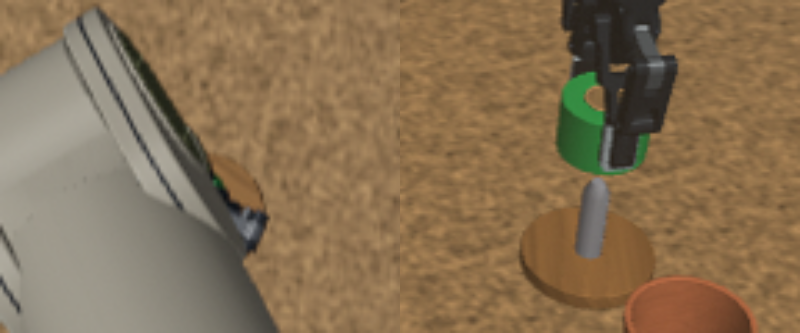

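The scene crop shows the roll held level above the spindle, its bottom around row 283 and left edge at column 417, with the tip just below it. The arm hides the roll in the top view, so I fit the visible edges in the scene view.

Create edge.py:
```python
from fit import *
def edges(m,cols,rows):
    e=[]
    for u in cols:
        v=np.nonzero(m[:,u])[0]
        if len(v): e.append((u+.5,v.max()+1))
    for v in rows:
        u=np.nonzero(m[v])[0]
        if len(u): e.append((u.min(),v+.5))
    return np.array(e,np.float32)
def fit2(c,e,z,x0):
    def f(p):
        h=cv2.convexHull((np.array([proj(c,q) for q in cyl(p[0],p[1],.029,z,z+.04)])+.5).astype(np.float32))
        return [cv2.pointPolygonTest(h,(float(a),float(b)),True) for a,b in e]
    s=least_squares(f,x0,diff_step=1e-3);return s.x.round(4),np.abs(s.fun).mean().round(2)
G=((50,120,40),(80,255,255))
```

Run:
```python
from edge import *
m=hsvmask(cv2.imread("pics/scene0.png"),*G);print(fit2("scene",edges(m,range(336,350),range(252,268)),0,(.52,.1)))
a=manip.camera("scene");o=manip.get_obs();p=o["position"];print(o["clock"],p,o["ee_rot"])
m=hsvmask(a,*G);b=bb(m);print(b,[np.nonzero(m[:,u])[0].max() for u in range(417,434)])
for dz in(.0055,.004):print(fit2("scene",edges(m,range(420,431),range(255,275)),p[2]-dz,p[:2]))
```

```bash
python3 go.py 0.4753 0.2992 0.09
```

```text
(array([0.5238, 0.1003]), np.float64(0.27))
5.45 [0.47604079 0.29703605 0.10389502] [1.86558871e-01 9.82443781e-01 3.30839246e-05 6.06275630e-05]
[417. 246. 440. 283.] [np.int64(272), np.int64(275), np.int64(276), np.int64(277), np.int64(278), np.int64(279), np.int64(279), np.int64(280), np.int64(280), np.int64(281), np.int64(281), np.int64(281), np.int64(281), np.int64(282), np.int64(282), np.int64(282), np.int64(282)]
(array([0.4726, 0.2976]), np.float64(0.27))
(array([0.4739, 0.299 ]), np.float64(0.27))
5.45 dxyz [0.0015 0.0017 0.0139] axes
 [[-9.304e-01  3.666e-01  1.000e-04]
 [ 3.666e-01  9.304e-01  0.000e+00]
 [-1.000e-04  1.000e-04 -1.000e+00]]
```

{"fn": "jog_arm", "kwargs": {"increments": [0,0,0,0.001,0.002,0,0.4,0,0,0,0.001,0.002,0.01,0.4,0,0,0,0.001,0.002,0.02,0.4,0,0,0,0.001,0.002,0.03,0.4,0,0,0,0.001,0.002,0.037,0.4,0,0,0,0.001,0.002,0.043,0.4,0,0,0,0.001,0.002,0.043,0.4]}}

```text
clock: 6.32
position: [0.4752, 0.3, 0.0604]
ee_rot: [0.186, 0.983, -0.0, -0.0]
ft_force: [0.1, -0.6, -0.9]
grip_width: 0.674
grasp_force: 43.8
```

```bash
python3 go.py 0.4753 0.2992 0.0175
```

```text
6.325 dxyz [-0.0004 -0.0007  0.0429] axes
 [[-9.309e-01  3.652e-01 -5.000e-04]
 [ 3.652e-01  9.309e-01 -4.000e-04]
 [ 3.000e-04 -6.000e-04 -1.000e+00]]
```

No contact: the roll's on the spindle. Continue down until it meets the base.

{"fn": "jog_arm", "kwargs": {"increments": [0,0,0,0,-0.0005,0.015,0.4,0,0,0,0,-0.0005,0.03,0.4,0,0,0,0,-0.0005,0.038,0.4,0,0,0,0,-0.0005,0.043,0.4,0,0,0,0,-0.0005,0.045,0.4,0,0,0,0,-0.0005,0.045,0.4]}}

```text
clock: 7.08
position: [0.4749, 0.2995, 0.0174]
ee_rot: [0.186, 0.983, -0.0, -0.001]
ft_force: [-11.3, -6.0, 21.1]
grip_width: 0.67
grasp_force: 45.7
```

```bash
python3 go.py 0.4753 0.2992 0.0175
```

```text
7.075 dxyz [-0.0005 -0.0001 -0.0001] axes
 [[-9.308e-01  3.654e-01 -1.200e-03]
 [ 3.654e-01  9.308e-01  0.000e+00]
 [ 1.100e-03 -4.000e-04 -1.000e+00]]
```

{"fn": "jog_arm", "kwargs": {"increments": [0,0,0,0,0,-0.001,1,0,0,0,0,0,-0.001,1,0,0,0,0,0,-0.001,1,0,0,0,0,0,-0.001,1,0,0,0,0,0,-0.02,1,0,0,0,0,0,-0.06,1,0,0,0,0,0,-0.12,1,0,0,0,0,0,-0.18,1,0,0,0,0,0,-0.22,1,0,0,0,0,0,-0.22,1,0,0,0,0,0,-0.22,1]}}

```text
clock: 8.45
position: [0.475, 0.2994, 0.2359]
ee_rot: [0.186, 0.983, 0.0, -0.0]
ft_force: [-0.7, 0.5, -0.1]
grip_width: 1.002
grasp_force: 0.0
```

Run:
```python
from edge import *
a=manip.camera("scene");cv2.imwrite("pics/s2.png",cv2.resize(a[220:340,360:504],(576,480)))
m=hsvmask(a,*G);b=bb(m);print(b);print(fitcyl({"scene":b},.029,.012,.052,(.47,.3)))
for z in(.012,.018):print(z,pb("scene",cyl(.4753,.2992,.029,z,z+.04)))
```

```bash
python3 go.py 0.559 -0.196 0.25
```

```text
[414. 284. 447. 320.]
(array([0.4729, 0.3002]), array([-0.7, -0.8,  0.7,  0.7]))
0.012 [411.9539932  283.32790284 446.25591618 320.80930035]
0.018 [412.24946025 280.84313915 446.67855794 318.39610778]
8.5 dxyz [-0.2593 -0.4304 -0.0146] axes
 [[-9.309e-01  3.652e-01 -1.100e-03]
 [ 3.652e-01  9.309e-01 -7.000e-04]
 [ 7.000e-04 -1.100e-03 -1.000e+00]]
```

View pics/s2.png

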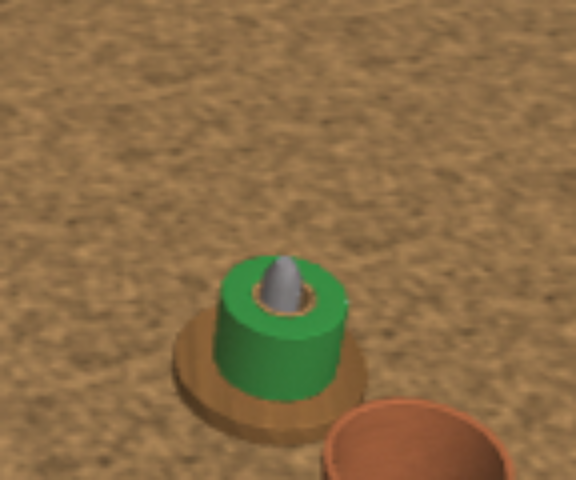

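The roll sits flush on the base: the green mask spans rows 284–320, and the seated prediction is 283–321. The spindle tip shows through the bore at about (430,287). Now I refine the lid pose.

Run:
```python
from fit import *
I={c:cv2.imread(f"pics/{c}0.png") for c in("top","scene")}
E={}
for c,(x0,x1,y0,y1) in {"top":(400,530,190,315),"scene":(215,315,136,186)}.items():
    im=np.zeros_like(I[c]);im[y0:y1,x0:x1]=I[c][y0:y1,x0:x1]
    m=hsvmask(im,(105,150,50),(118,255,255));cs,_=cv2.findContours(m.astype(np.uint8),0,cv2.CHAIN_APPROX_NONE);k=max(cs,key=cv2.contourArea)
    h=cv2.convexHull(k); E[c]=[tuple(map(float,p)) for p in k[:,0] if cv2.pointPolygonTest(h,(float(p[0][0]),float(p[0][1])),True)<1.2]
    if c=="scene":E[c]=[p for p in E[c] if p[1]>142]
    print(c,m.sum(),len(E[c]))
def box(p,lx,ly,z0,z1):
    C,S=np.cos(p[2]),np.sin(p[2]);return [(p[0]+C*a-S*b,p[1]+S*a+C*b,z) for a in(-lx,lx) for b in(-ly,ly) for z in(z0,z1)]
def res(p,cs,z):
    r=[]
    for c in cs:
        h=cv2.convexHull(np.array([proj(c,q) for q in box(p,.091,.091,z,z+.01)]).astype(np.float32))
        r+=[cv2.pointPolygonTest(h,e,True) for e in E[c]]
    return np.array(r)
for cs in(["top"],["top","scene"]):
    s=least_squares(lambda p:res(p,cs,.12),(.56,-.18,-.37),diff_step=1e-3,loss="soft_l1");print(cs,s.x,np.abs(s.fun).mean())
o=manip.get_obs();print(o["joint_pos"].round(2))
```

```text
Traceback (most recent call last):
IndexError: invalid index to scalar variable.
```

Create lid.py:
```python
from fit import *
def lidfit(I,z,cs=("top",)):
    E={}
    for c in cs:
        x0,x1,y0,y1={"top":(400,530,190,315),"scene":(215,315,136,186)}[c]
        im=np.zeros_like(I[c]);im[y0:y1,x0:x1]=I[c][y0:y1,x0:x1]
        m=hsvmask(im,(105,150,50),(118,255,255));k,_=cv2.findContours(m.astype(np.uint8),0,cv2.CHAIN_APPROX_NONE);k=max(k,key=cv2.contourArea)
        h=cv2.convexHull(k);E[c]=[e for e in [tuple(map(float,p)) for p in k[:,0]] if cv2.pointPolygonTest(h,e,True)<1.2]
    def box(p):
        C,S=np.cos(p[2]),np.sin(p[2]);return [(p[0]+C*a-S*b,p[1]+S*a+C*b,q) for a in(-.091,.091) for b in(-.091,.091) for q in(z,z+.01)]
    def res(p):
        r=[]
        for c in cs:
            h=cv2.convexHull(np.array([proj(c,q) for q in box(p)]).astype(np.float32));r+=[cv2.pointPolygonTest(h,e,True) for e in E[c]]
        return np.array(r)
    s=least_squares(res,(.56,-.19,-.37),diff_step=1e-3,loss="soft_l1");return s.x.round(4),np.abs(s.fun).mean().round(2)
```

Run:
```python
from lid import *
I={c:cv2.imread(f"pics/{c}0.png") for c in("top","scene")}
for cs in(("top",),("scene",),("top","scene")): print(cs,lidfit(I,.12,cs))
print(manip.get_obs()["joint_pos"].round(2))
```

```text
('top',) (array([ 0.5596, -0.1952, -0.4092]), np.float64(1.32))
('scene',) (array([ 0.556 , -0.2081, -0.4052]), np.float64(1.63))
('top', 'scene') (array([ 0.5601, -0.1963, -0.4106]), np.float64(1.63))
[-0.84  0.19  0.23  1.64 -0.04  1.32  0.59]
```

Run:
```python
from lid import *
a=cv2.imread("pics/top0.png");im=np.zeros_like(a);im[190:315,400:530]=a[190:315,400:530]
h=cv2.cvtColor(im,cv2.COLOR_BGR2HSV);m=largest((h[...,0]>95)&(h[...,0]<125)&(h[...,1]>120)&(h[...,2]>40))
k,_=cv2.findContours(m.astype(np.uint8),0,cv2.CHAIN_APPROX_NONE);k=max(k,key=cv2.contourArea)[:,0]
q=cv2.approxPolyDP(cv2.convexHull(k),8,True)[:,0].astype(float);print(q.tolist())
L=[]
for i in range(4):
    A,B=q[i],q[(i+1)%4];d=B-A;n=np.linalg.norm(d);t=(k-A)@d/n/n;e=np.abs((k-A)@np.array([-d[1],d[0]])/n)
    pts=k[(t>.08)&(t<.92)&(e<3)].astype(np.float32);L.append(cv2.fitLine(pts,cv2.DIST_HUBER,0,.01,.01).ravel())
C=[]
for i in range(4):
    a1,b=L[i-1],L[i];s=np.linalg.solve(np.c_[a1[:2],-b[:2]],b[2:]-a1[2:]);C.append(a1[2:]+s[0]*a1[:2])
C=np.array(C);P=np.array([at("top",*c,.13)[:2] for c in C]);print(C.round(1).tolist(),P.round(4).tolist(),P.mean(0))
for i in range(4):d=P[(i+1)%4]-P[i];print(np.linalg.norm(d),np.degrees(np.arctan2(d[1],d[0]))%90)
o=cv2.inRange(h,(5,150,100),(20,255,255))>0;ys,xs=np.nonzero(o);print(o.sum())
```

```text
[[443.0, 201.0], [516.0, 232.0], [489.0, 304.0], [413.0, 271.0]]
[[442.8999938964844, 200.3000030517578], [516.5, 232.1999969482422], [488.3999938964844, 305.0], [413.1000061035156, 271.5]] [[0.6758, -0.1478], [0.6051, -0.3114], [0.4419, -0.2412], [0.5123, -0.0773]] [ 0.55877671 -0.19441558]
0.17822186107589896 66.64901624580042
0.17770511689872343 66.71727325250251
0.17831449336638544 66.75169842811309
0.17802459555939032 66.68742995202336
334
```

{"fn": "jog_arm", "kwargs": {"increments": [0,0,1.604,-0.259,-0.429,0,1,0,0,1.604,-0.259,-0.429,0,1,0,0,1.604,-0.259,-0.429,0,1,0,0,1.604,-0.259,-0.429,0,1,0,0,1.604,-0.259,-0.429,0,1,0,0,1.604,-0.259,-0.429,0,1,0,0,1.604,-0.259,-0.429,0,1,0,0,1.604,-0.259,-0.429,0,1,0,0,1.604,-0.259,-0.429,0,1,0,0,1.604,-0.259,-0.429,0,1,0,0,1.604,-0.259,-0.429,0,1,0,0,1.604,-0.259,-0.429,0,1,0,0,1.604,-0.259,-0.429,0,1]}}

```text
clock: 10.12
position: [0.5598, -0.1937, 0.2359]
ee_rot: [0.835, 0.55, 0.0, -0.0]
ft_force: [-0.1, -0.6, -0.5]
grip_width: 0.999
grasp_force: 0.0
```

```bash
python3 go.py 0.559 -0.1945 0.151; python3 -c "
from h import *
print(manip.get_obs()['joint_pos'].round(2))"
```

```text
10.125 dxyz [-0.0011 -0.0004  0.0849] axes
 [[ 3.944e-01  9.190e-01  2.000e-04]
 [ 9.190e-01 -3.944e-01  4.000e-04]
 [ 4.000e-04  1.000e-04 -1.000e+00]]
[-0.33  0.3   0.73  1.58 -0.2   1.34  0.02]
```

{"fn": "jog_arm", "kwargs": {"increments": [0,0,0,-0.001,0,0.045,1,0,0,0,-0.001,0,0.075,1,0,0,0,-0.001,0,0.085,1,0,0,0,-0.001,0,0.085,1,0,0,0,-0.001,0,0.085,0.3,0,0,0,-0.001,0,0.085,0.3,0,0,0,-0.001,0,0.085,0.3,0,0,0,-0.001,0,0.085,0.3], "force": 80}}

```text
clock: 11.12
position: [0.5594, -0.1952, 0.151]
ee_rot: [0.835, 0.55, 0.0, 0.0]
ft_force: [0.8, 0.1, -0.3]
grip_width: 0.299
grasp_force: 0.0
```

{"fn": "jog_arm", "kwargs": {"increments": [0,0,0,0,0,0,0,0,0,0,0,0,0,0,0,0,0,0,0,0,0,0,0,0,0,0,0,0]}}

```text
clock: 11.62
position: [0.5595, -0.1953, 0.151]
ee_rot: [0.835, 0.55, 0.0, 0.0]
ft_force: [0.1, -0.6, 5.0]
grip_width: 0.121
grasp_force: 78.7
```

Run:
```python
from h import *
o=manip.get_obs();print(o["position"],o["ee_rot"],o["ft_force"],o["torque"])
a=manip.camera("scene");cv2.imwrite("pics/s3.png",cv2.resize(a[80:240,190:340],(600,600)))
```

```text
[ 0.55945776 -0.19527847  0.15102632] [8.35445593e-01 5.49573115e-01 1.94352116e-04 1.23835370e-04] [ 0.10337374 -0.56879473  5.02387842] [ 0.05986198  0.11572366 -0.04928546]
```

View pics/s3.png

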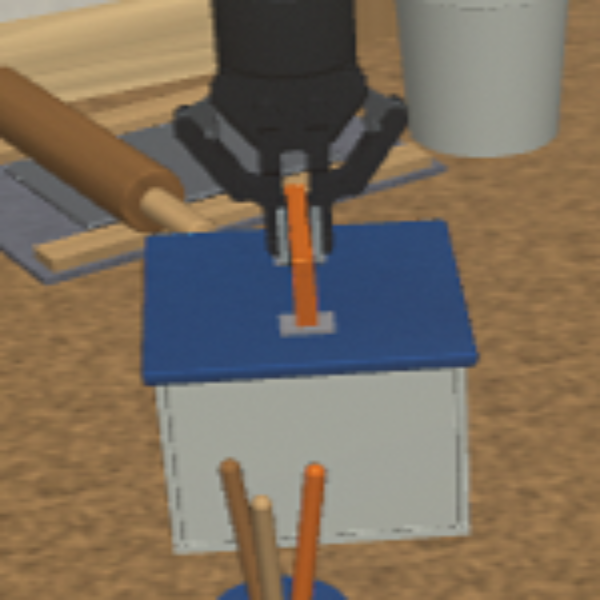

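The pads hold the bar centrally between its legs (at about crop (300,230)). Now I pull slowly.

{"fn": "jog_arm", "kwargs": {"increments": [0,0,0,0,0,-0.001,0,0,0,0,0,0,-0.002,0,0,0,0,0,0,-0.003,0,0,0,0,0,0,-0.003,0]}}

```text
clock: 12.18
position: [0.5585, -0.1948, 0.1526]
ee_rot: [0.835, 0.55, -0.001, -0.001]
ft_force: [1.9, -0.0, -15.1]
grip_width: 0.123
grasp_force: 77.8
```

{"fn": "jog_arm", "kwargs": {"increments": [0,0,0,0,0,-0.0005,0,0,0,0,0,0,-0.001,0,0,0,0,0,0,-0.0015,0,0,0,0,0,0,-0.002,0]}}

```text
clock: 12.68
position: [0.5588, -0.195, 0.1554]
ee_rot: [0.835, 0.55, -0.0, -0.001]
ft_force: [-1.5, -0.1, -18.6]
grip_width: 0.122
grasp_force: 77.8
```

{"fn": "jog_arm", "kwargs": {"increments": [0,0,0,0,0,-0.0005,0,0,0,0,0,0,-0.001,0,0,0,0,0,0,-0.0015,0,0,0,0,0,0,-0.002,0,0,0,0,0,0,-0.0025,0,0,0,0,0,0,-0.003,0,0,0,0,0,0,-0.0035,0,0,0,0,0,0,-0.004,0,0,0,0,0,0,-0.0045,0,0,0,0,0,0,-0.005,0,0,0,0,0,0,-0.0055,0,0,0,0,0,0,-0.006,0,0,0,0,0,0,-0.0065,0,0,0,0,0,0,-0.007,0,0,0,0,0,0,-0.0075,0,0,0,0,0,0,-0.008,0]}}

```text
clock: 14.68
position: [0.5592, -0.1951, 0.1637]
ee_rot: [0.835, 0.55, -0.0, -0.0]
ft_force: [0.4, -0.7, -2.9]
grip_width: 0.123
grasp_force: 79.9
```

Free; only its weight remains. Raise to 30 mm of opening (TCP z 0.181).

{"fn": "jog_arm", "kwargs": {"increments": [0,0,0,0,0,-0.002,0,0,0,0,0,0,-0.005,0,0,0,0,0,0,-0.009,0,0,0,0,0,0,-0.013,0,0,0,0,0,0,-0.016,0,0,0,0,0,0,-0.0173,0,0,0,0,0,0,-0.0173,0,0,0,0,0,0,-0.0173,0,0,0,0,0,0,-0.0173,0,0,0,0,0,0,-0.0173,0,0,0,0,0,0,-0.0173,0]}}

```text
clock: 16.05
position: [0.5593, -0.1952, 0.181]
ee_rot: [0.835, 0.55, 0.0, -0.0]
ft_force: [0.1, -0.0, -4.2]
grip_width: 0.121
grasp_force: 79.9
```

Run:
```python
from h import *
a=manip.camera("scene");b=a.copy();cv2.imwrite("pics/s4.png",cv2.resize(a[80:240,190:340],(600,600)))
cv2.imwrite("pics/s4f.png",a);print(manip.get_obs()["joint_velocities"].round(4))
```

```text
[-0.0015 -0.0007 -0.0008  0.0008 -0.001  -0.0003  0.001 ]
```

View pics/s4.png

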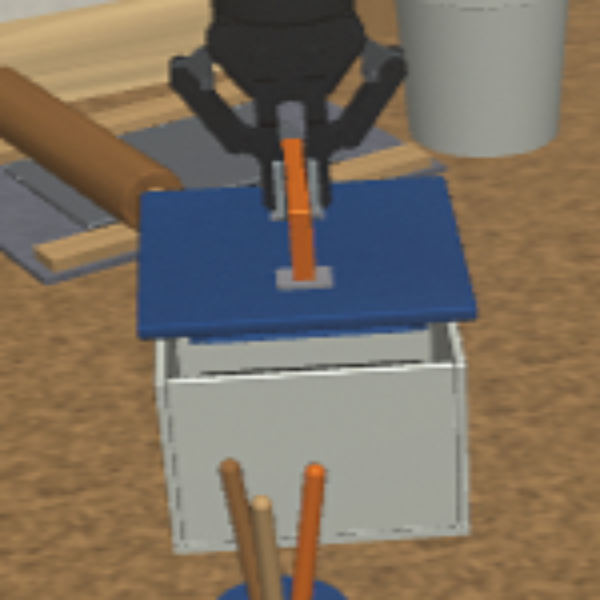

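View pics/s4f.png

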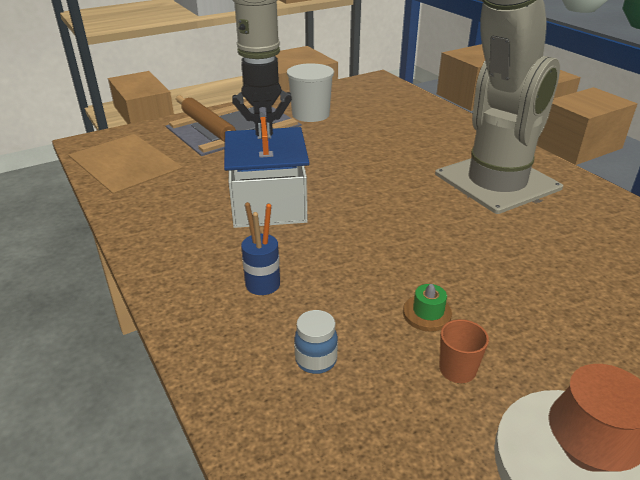

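The lid hangs level over the open box: its near edge is at crop rows 325–335 and the rim at about 370. The roll is on the spindle at (430,300), and the can, jar and cup are where they were.

```bash
python3 -c "
from workcell import manip
print(manip.hand_in())"
```

```text
the job is handed in; nothing more can be done
None
```

The job is handed in at about 16 s: the tape roll is fully down on the spindle and released, the lid broke free gently and is held still and level about 3 cm above the rim, and the can, jar and cup were not touched.

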